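# Pack the gap beside a breathing-valve housing

## Robot

A 6-joint arm with a two-finger parallel gripper is mounted at the origin on the work surface. World frame = base frame: x ahead of the robot, y to its left, z up, the work surface at z = 0. Lengths are in m, angles in rad, forces in N, time in s.
With the tool pointing down it reaches from about 0.25 to 0.775 m from the base axis. Payload 4 kg.
Tool frame: the origin (TCP) lies at the centre of the arm's flange, where the gripper is bolted on; the fingertips stand 199 mm ahead of it and the grasp point (between the pads) lies 180 mm ahead of it (robot.tcp_to_tips is the z of the fingertips in the tool frame, in m); z points along the fingers, y is the line along which they close (so a half turn about z gives the same grasp; the last joint's range is limited). The gripper opens to 94 mm and grips with 3 to 60 N. Pads are 16 mm wide; open, the fingers measure 119 mm over their backs; the gripper's body (75 mm by 177 mm) begins 78 mm behind the grasp point.
Start: joints at [-1.372, 0.087, 1.371, -0, 1.684, -0.103], TCP at [0.163, -0.525, 0.405] pointing down, gripper open.
Joint ranges: [-3.1, 3.1], [-0.76, 2.03], [0.27, 2.55], [-1.08, 4.22], [0.17, 2.65], [-2.57, 2.57]. Speed limits (rad/s): [2.79, 2.79, 3.14, 3.14, 3.14, 3.14].

## Interface

Orientations are given as [roll, pitch, yaw] about the fixed x, y, z axes, in that order (R = Rz(yaw) Ry(pitch) Rx(roll)).
In Python, from bench import robot gives the robot as it stands.
- The arm moves only by the tool play_rows, never from a script. Its arguments are lists of equal length, an entry for each row: "translation": the shift along the tool's x, y, z scaled (see below), a list of three; "twist": the turn, a rotation vector about the tool's x, y, z scaled (see below), a list of three; "gripper": the opening, from -1 (shut) to 1 (fully open). A call has 1 to 8 rows; each row shifts and turns the commanded pose from where the row before left it, along the tool's axes as they then stand; what a row does not reach is not made up. The controller multiplies each number of a shift by 0.04 m and each number of a turn by 0.1 rad. A row lasts 1/10 s, in which the tool goes at most 50 mm and 8.59 degrees, less where a joint would pass 70% of its speed; a pose out of reach is approached as far as the arm can. A call with a number of a shift or a turn outside -1 to 1 is refused whole. A call with a gripper value outside its range is refused whole. The fingers move at their own pace and stop on an object; the grip force is fixed at half the most. Time passes only in rows, so rows that do not move let the fingers close. It gives the time, the measured TCP pose, the force, the opening and the grip force at its end, in the units of the state.
- robot.get_obs(): the state, without advancing time (a new reading comes with each control period).
- robot.snapshot(name): name is "side" or "top" or "wrist"; returns the picture (420x560x3 uint8, red, green, blue); there is no depth.
- robot.camera_model(name): a dict with "camera_matrix" (3x3 intrinsics, pixels), "k1" (the pictures are not rectified: a ray, as slopes to the right and down, at radius r is drawn at 1 + k1 r^2 times it, then the intrinsics apply), "rvec" (rotation vector, rad) and "tvec" (3), from world to camera coordinates, as OpenCV has them. Camera axes: x right, y down, z forward; pixel columns grow to the right and rows downward; lengths in m; the calibration is good to about 2 mm. A picture is of the moment at which its call begins: read the wrist's pose just before it. camera_model takes no time and is no camera call; for the wrist camera it gives the pose at the moment of the call.
- robot.close_job(): hands the job in; it is judged then, once.
Trained networks look in the newest picture that a camera, given by its name, has taken for a name from the list of things; names that differ only in an ending like _2 or _b are one class to them, and where a whole thing is asked for, a point or a joint stands for the part that bears it (a point fixed in the world has none). Each returns a list of dicts, best first, with "score" (0 to 1); they miss things now and then, are a little off and sometimes report something else, mostly with a low value. They report only what shows in the picture. A call takes as long as a camera call. They do not tell look-alikes from the thing itself.
- robot.recognise(name, camera): "centre" ([x, y, z] in m, in world coordinates, good to about 4 mm: the middle of the surface that is visible of it).
- robot.spot_point(name, camera): "centre" ([x, y, z] in m, in world coordinates, good to about 4 mm: a listed point, or the origin of a listed thing).
The state is a dict: "time": time; "joint_positions": joint angles; "qvel": joint speeds; "joint_torque": joint torques, N m; "tool_pos": TCP position; "ee_rot": TCP orientation; "wrist_force": force on the tool from outside, world axes, zero at the start; "wrist_torque": the same for the moment, N m; "width": finger opening in m; "finger_force": force on a finger pad.
Only numpy, scipy, OpenCV 4.12 (cv2) and the standard library are available. Lean on these libraries where they do the work, as an engineer would, in place of code of your own. Each camera call takes 0.05 s, during which the arm holds its last target. There are 200 camera calls.

## Task

The valve housing in the service cradle must not shift while it is worked on: fill the gap between the cradle's two metal jaws with the two packers that together fill it snugly, leaving only a few millimetres of play. Stand both upright side by side in the gap, square to the jaws, each about centred along the jaws and resting on the cradle's base; lower them gently, without forcing or dropping them. Leave the packer you do not need standing where it is.

Things in the scene. Friction and masses are not known exactly. Their poses are not given: they have to be found in the camera images.
- cradle: Fixed grey plate 10 mm thick with a gap 71 mm wide between two aluminium jaws. Origin: table level, mid-gap; z up. Jaw inner faces at y = +35.5 and -35.5 mm, 90 mm long in x, upright from z = 10 to 46 mm, then a lip flares outward 8 mm up to z = 56 mm. Gap open above and at both x ends. Plate x +-60, y -72 to 163 mm. White valve housing behind the +y jaw (to y = 150 mm, caps up to z = 66 mm).
- packer_thin_centre (a point): Loose upright white plastic packer 20 mm thick, 0.09 kg. All three: block 60 mm long (own x), thickness along own y, 50 mm tall, top long edges bevelled 6 mm, foot rounded 3 mm; on top, central, a grip tab 30 (x) x 14 (y) x 46 mm tall. Total height 96 mm; this point is the centre, 48 mm above the underside, 25 mm below mid-tab. Grip the tab across its 30 mm, along own x.
- packer_middle_centre (a point): The same kind of packer, 32 mm thick, about 0.14 kg; the point is its centre, 48 mm above its underside.
- packer_thick_centre (a point): The same kind of packer, 46 mm thick, about 0.20 kg; the point is its centre, 48 mm above its underside.
There are look-alikes about, which are no part of the job. Leave any orange or turquoise look-alike of the part that bears packer_thin_centre alone.

How it is judged:
At the end, for the whole second after the job is handed in: The 20 mm and the 46 mm packer both stand in the 71 mm gap between the jaws, resting on the cradle's base (height within 5 mm), upright and square to the jaws within 10 degrees, centred along the jaws within 20 mm, released and at rest; the 32 mm packer still stands within 30 mm of where it was (x of packer_thin_centre in the frame of cradle between -0.02 and 0.02 m and y of packer_thin_centre in the frame of cradle between -0.03 and 0.03 m and z of packer_thin_centre in the frame of cradle between 0.053 and 0.063 m and angle between each of packer_thin_centre, packer_thick_centre, packer_middle_centre's own z axis and vertical below 0.18 rad and angle between the x axis of each of packer_thin_centre, packer_thick_centre and the x axis of cradle, either way round below 0.18 rad and x of packer_thick_centre in the frame of cradle between -0.02 and 0.02 m and y of packer_thick_centre in the frame of cradle between -0.03 and 0.03 m and z of packer_thick_centre in the frame of cradle between 0.053 and 0.063 m and distance of packer_middle_centre from where it was at the start of the episode below 0.03 m and linear speed of each of packer_thin, packer_thick below 0.02 m/s); the robot touches nothing.
It fails at once if a packer is forced or slammed into the cradle (over 60 N) (contact force between any of packer_thin, packer_thick, packer_middle and cradle above 60 N).
It fails at once if a packer is dropped into the gap (moves faster than 0.6 m/s there, a fall of about 2 cm) ((horizontal distance between packer_thin_centre and cradle below 0.05 m and height (world z) of packer_thin_centre below 0.11 m and linear speed of packer_thin above 0.6 m/s) or (horizontal distance between packer_middle_centre and cradle below 0.05 m and height (world z) of packer_middle_centre below 0.11 m and linear speed of packer_middle above 0.6 m/s) or (horizontal distance between packer_thick_centre and cradle below 0.05 m and height (world z) of packer_thick_centre below 0.11 m and linear speed of packer_thick above 0.6 m/s)).
It also fails if it takes over 64 s, if anything falls off the work surface, if the arm or the gripper's body presses on something with over 40 N, if the wrist force passes 120 N, or if a joint passes its speed limit or range.

## Working session

There is one attempt and no reset: what is moved stays moved. The work goes in short steps, Python scripts to look and compute and a tool call to move; the robot and the scene stay as the last step left them, time stands still between calls to the robot, and variables do not carry over. Pictures are saved under pics/ and viewed, at most 10 in all, crops included, and the job is handed in when it is done.

Besides the shell and the picture viewer there is one more tool, called after ">>>" as name(argument=value, ...), one argument or row to a line, values as JSON. play_rows: Moves the arm, as the interface text tells. Its arguments: {"type":"object","properties":{"translation":{"type":"array","items":{"type":"array","items":{"type":"number","minimum":-1,"maximum":1}}},"twist":{"type":"array","items":{"type":"array","items":{"type":"number","minimum":-1,"maximum":1}}},"gripper":{"type":"array","items":{"type":"number"}}},"required":["translation","twist","gripper"]}

```bash
mkdir -p pics; cat > h.py <<'E'
import numpy as np, cv2
from bench import robot
from scipy.spatial.transform import Rotation as R
def snap(c,n):
    im=robot.snapshot(c); cv2.imwrite(f'pics/{n}.png',im[:,:,::-1]); return im
def proj(c,P):
    m=robot.camera_model(c); K=np.array(m['camera_matrix']); 
    p=R.from_rotvec(np.ravel(m['rvec'])).apply(np.atleast_2d(P))+np.ravel(m['tvec'])
    s=p[:,:2]/p[:,2:]; s=s*(1+m['k1']*(s**2).sum(1,keepdims=True))
    return s*[K[0,0],K[1,1]]+K[:2,2]
def unproj(c,uv,z,m=None):
    m=m or robot.camera_model(c); K=np.array(m['camera_matrix'])
    uv=np.atleast_2d(np.array(uv,float)); d=(uv-K[:2,2])/[K[0,0],K[1,1]]; s=d.copy()
    for _ in range(20): s=d/(1+m['k1']*(s**2).sum(1,keepdims=True))
    r=R.from_rotvec(np.ravel(m['rvec'])).inv(); D=r.apply(np.c_[s,np.ones(len(s))]); o=-r.apply(np.ravel(m['tvec']))
    return o+D*((z-o[2])/D[:,2:])
E
python3 - <<'E'
from h import *
for c in ['top','side']:
    a=snap(c,c+'0')
    for n in ['cradle','packer_thin_centre','packer_middle_centre','packer_thick_centre']:
        for d in robot.spot_point(n,c)[:4]: print(c,n,round(d['score'],2),np.round(d['centre'],3),proj(c,d['centre']).round())
o=robot.get_obs(); print(o['time'],o['tool_pos'],o['ee_rot'])
cv2.imwrite('pics/both.png',cv2.resize(np.hstack([cv2.imread('pics/top0.png'),cv2.imread('pics/side0.png')]),(800,300)))
E
```

```text
top cradle 0.66 [0.539 0.144 0.002] [[169. 217.]]
top packer_thin_centre 0.85 [ 0.529 -0.078  0.051] [[285. 224.]]
top packer_thin_centre 0.78 [ 0.435 -0.052  0.05 ] [[269. 276.]]
top packer_thin_centre 0.68 [ 0.453 -0.152  0.05 ] [[325. 267.]]
top packer_middle_centre 0.62 [ 0.609 -0.189  0.049] [[347. 182.]]
top packer_thick_centre 0.79 [ 0.524 -0.282  0.047] [[397. 229.]]
side cradle 0.68 [ 0.547  0.143 -0.002] [[275. 185.]]
side packer_thin_centre 0.95 [ 0.529 -0.068  0.047] [[276. 219.]]
side packer_thin_centre 0.85 [ 0.435 -0.053  0.046] [[228. 218.]]
side packer_thin_centre 0.63 [ 0.454 -0.148  0.046] [[239. 247.]]
side packer_middle_centre 0.67 [ 0.604 -0.187  0.048] [[326. 254.]]
side packer_thick_centre 0.72 [ 0.52  -0.28   0.052] [[285. 293.]]
0.5 [ 0.16348713 -0.52514202  0.40468263] [ 3.14154823e+00 -3.63942827e-06  3.01800847e-01]
```

View pics/top0.png

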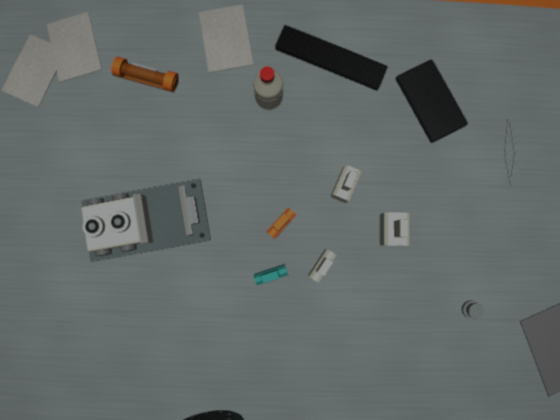

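View pics/side0.png

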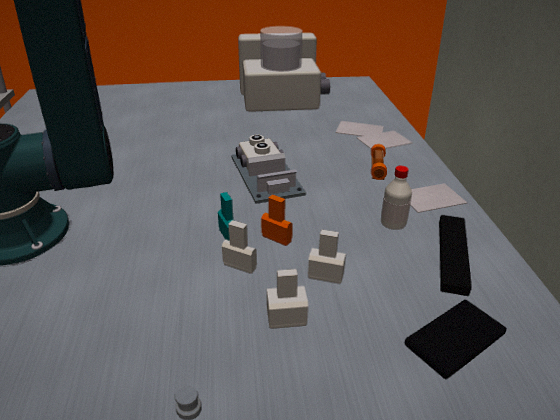

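Top view: white packers at about (322,265) thin, (347,183) middle and (397,229) thick. The cradle gap is near (169,217), with turquoise (270,274) and orange (281,223) look-alikes to avoid.

```bash
python3 - <<'E'
from h import *
im=cv2.imread('pics/top0.png'); 
c=unproj('top',[(81,200),(201,179),(211,240),(92,261)],.01)
print('plate',c.round(3)); v=(c[0]-c[1])+(c[3]-c[2]); print('cradle y ang',np.degrees(np.arctan2(v[1],v[0])))
g=im.min(2)
for n,(u,v) in dict(thin=(322,265),mid=(347,183),thick=(397,229)).items():
    m=np.zeros_like(g); m[v-24:v+25,u-24:u+25]=(g[v-24:v+25,u-24:u+25]>135)
    k=max(cv2.findContours(m,0,1)[0],key=cv2.contourArea)
    b=unproj('top',cv2.boxPoints(cv2.minAreaRect(k)),.05); e=[b[1]-b[0],b[2]-b[1]]; L=[np.linalg.norm(x) for x in e]
    a=e[int(np.argmax(L))]; print(n,np.round(L,3),np.degrees(np.arctan2(a[1],a[0]))%180,b.mean(0).round(3))
m=robot.camera_model('wrist'); o=robot.get_obs()
r=R.from_rotvec(np.ravel(m['rvec'])).inv(); p=-r.apply(np.ravel(m['tvec'])); T=R.from_euler('xyz',o['ee_rot'])
print('cam in tool',T.inv().apply(p-o['tool_pos']).round(4),(T.inv()*r).as_matrix().round(3), m['camera_matrix'])
E
```

```text
plate [[0.567 0.316 0.01 ]
 [0.613 0.084 0.01 ]
 [0.497 0.061 0.01 ]
 [0.451 0.288 0.01 ]]
cradle y ang 101.29237439545615
thin [0.058 0.015] 147.26854565468057 [ 0.454 -0.15   0.05 ]
mid [0.036 0.02 ] 160.27810745515424 [ 0.619 -0.194  0.05 ]
thick [0.035 0.056] 0.21049883830420413 [ 0.525 -0.283  0.05 ]
cam in tool [ 0.0802 -0.0001  0.0195] [[ 0.    -0.963 -0.27 ]
 [ 1.     0.    -0.   ]
 [ 0.    -0.27   0.963]] [[341.85212405   0.         276.11254811]
 [  0.         341.85212405 208.23425376]
 [  0.           0.           1.        ]]
```

```bash
cat >> h.py <<'E'
def plan(x,y,z,yaw,n,rpos=None):
    """rows (units of the moves) to a tool-down pose in n rows"""
    o=robot.get_obs(); p=np.array(o['tool_pos']); T=R.from_euler('xyz',o['ee_rot'])
    G=R.from_euler('xyz',[np.pi,0,yaw]); w=(T.inv()*G).as_rotvec()/n; d=(np.array([x,y,z])-p)/n
    t=[]
    for i in range(n):
        t.append((T.inv().apply(d)/.04).round(2).tolist()); T=T*R.from_rotvec(w)
    for i in range(0,n,8): print('t',t[i:i+8])
    print('w',(w/.1).round(3).tolist(), 'now',o['time'],p.round(4),np.round(o['ee_rot'],4))
E
python3 -c "
from h import *
plan(.52,-.281,.36,1.571,15)"
```

```text
t [[0.69, -0.21, 0.07], [0.7, -0.15, 0.07], [0.71, -0.09, 0.07], [0.72, -0.03, 0.07], [0.72, 0.03, 0.07], [0.71, 0.09, 0.07], [0.7, 0.15, 0.07], [0.69, 0.21, 0.07]]
t [[0.67, 0.27, 0.07], [0.64, 0.32, 0.07], [0.61, 0.37, 0.07], [0.58, 0.43, 0.07], [0.54, 0.47, 0.07], [0.5, 0.52, 0.07], [0.46, 0.56, 0.07]]
w [0.0, 0.0, -0.846] now 0.5 [ 0.1635 -0.5251  0.4047] [ 3.1415 -0.      0.3018]
```

>>> play_rows(
  translation=[
    [0.69, -0.21, 0.07],
    [0.7, -0.15, 0.07],
    [0.71, -0.09, 0.07],
    [0.72, -0.03, 0.07],
    [0.72, 0.03, 0.07],
    [0.71, 0.09, 0.07],
    [0.7, 0.15, 0.07],
    [0.69, 0.21, 0.07],
  ],
  twist=[
    [0, 0, -0.85],
    [0, 0, -0.85],
    [0, 0, -0.85],
    [0, 0, -0.85],
    [0, 0, -0.85],
    [0, 0, -0.85],
    [0, 0, -0.85],
    [0, 0, -0.85],
  ],
  gripper=[1, 1, 1, 1, 1, 1, 1, 1],
)

```text
time: 1.3
tool_pos: [0.3542, -0.3947, 0.3823]
ee_rot: [3.141, 0.0, 0.985]
wrist_force: [-0.1, -0.2, 0.2]
width: 0.0942
finger_force: 0.0
```

>>> play_rows(
  translation=[
    [0.67, 0.27, 0.07],
    [0.64, 0.32, 0.07],
    [0.61, 0.37, 0.07],
    [0.58, 0.43, 0.07],
    [0.54, 0.47, 0.07],
    [0.5, 0.52, 0.07],
    [0.46, 0.56, 0.07],
    [0, 0, 0],
  ],
  twist=[
    [0, 0, -0.85],
    [0, 0, -0.85],
    [0, 0, -0.85],
    [0, 0, -0.85],
    [0, 0, -0.85],
    [0, 0, -0.85],
    [0, 0, -0.8],
    [0, 0, 0],
  ],
  gripper=[1, 1, 1, 1, 1, 1, 1, 1],
)

```text
time: 2.1
tool_pos: [0.5211, -0.2792, 0.3618]
ee_rot: [-3.142, -0.002, 1.577]
wrist_force: [0.0, -0.4, -0.4]
width: 0.0939
finger_force: 0.0
```

```bash
python3 - <<'E'
from h import *
snap('wrist','w1'); o=robot.get_obs(); print(o['tool_pos'],o['ee_rot'],o['time'])
for d in robot.spot_point('packer_thick_centre','wrist')[:3]: print(d['score'],d['centre'],proj('wrist',d['centre']))
E
```

```text
[ 0.5200552  -0.28022606  0.36214383] [-3.14067394e+00 -2.83020235e-04  1.57380553e+00] 2.15
0.7 [0.5222, -0.2828, 0.0489] [[277.75031684 206.7065793 ]]
```

View pics/w1.png

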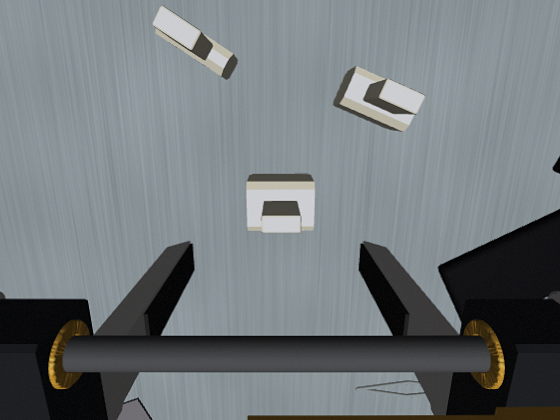

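Wrist view: the thick packer's tab top spans about (261–302, 216–232) and its block edges are horizontal, so the yaw is aligned.

```bash
python3 - <<'E'
from h import *
im=cv2.imread('pics/w1.png'); print(im[205:240:1,281].min(1)); print(im[223,250:312].min(1))
print(unproj('wrist',[(261,216),(302,216),(262,232),(301,232)],.096).round(4))
print(unproj('wrist',[(247,189),(314,189)],.044).round(4))
E
```

```text
[ 64  63  64  63  61  63  64  66  63  60 107 193 204 206 204 205 205 204
 206 205 205 205 207 205 206 205 203 174 134 138 140 137 140 138 138]
[205 204 205 204 206 206 203 204 203 205 206 200 190 205 205 206 206 206
 203 207 205 205 205 205 206 205 207 203 204 205 205 206 206 205 206 205
 205 204 205 205 204 204 206 204 204 205 205 206 204 200 169 178 208 206
 204 205 203 204 206 206 205 205]
[[ 0.5093 -0.2771  0.096 ]
 [ 0.5403 -0.2771  0.096 ]
 [ 0.51   -0.2899  0.096 ]
 [ 0.5398 -0.2899  0.096 ]]
[[ 0.4947 -0.2678  0.044 ]
 [ 0.5546 -0.2677  0.044 ]]
```

```bash
python3 -c "
from h import *
plan(.5248,-.2833,.255,1.571,7)"
```

```text
t [[-0.01, 0.02, 0.38], [-0.01, 0.02, 0.38], [-0.01, 0.02, 0.38], [-0.01, 0.02, 0.38], [-0.01, 0.02, 0.38], [-0.01, 0.02, 0.38], [-0.01, 0.02, 0.38]]
w [-0.001, 0.0, 0.002] now 2.2 [ 0.5193 -0.2809  0.3624] [-3.1407e+00  3.0000e-04  1.5722e+00]
```

>>> play_rows(
  translation=[
    [-0.02, 0.04, 0.38],
    [-0.02, 0.04, 0.38],
    [-0.01, 0.02, 0.38],
    [-0.01, 0.01, 0.38],
    [-0.01, 0.01, 0.38],
    [0, 0.01, 0.38],
    [0, 0.01, 0.38],
    [0, 0, 0],
  ],
  twist=[
    [0, 0, 0],
    [0, 0, 0],
    [0, 0, 0],
    [0, 0, 0],
    [0, 0, 0],
    [0, 0, 0],
    [0, 0, 0],
    [0, 0, 0],
  ],
  gripper=[1, 1, 1, 1, 1, 1, 1, 1],
)

```text
time: 3.0
tool_pos: [0.524, -0.2835, 0.2528]
ee_rot: [-3.137, -0.003, 1.572]
wrist_force: [0.2, 0.2, -0.3]
width: 0.0938
finger_force: 0.0
```

>>> play_rows(
  translation=[
    [0, 0, 0],
    [0, 0, 0],
    [0, 0, 0],
    [0, 0, 0],
    [0, 0, 0],
    [0, 0, 0],
    [0, 0, 0],
    [0, 0, 0],
  ],
  twist=[
    [0, 0, 0],
    [0, 0, 0],
    [0, 0, 0],
    [0, 0, 0],
    [0, 0, 0],
    [0, 0, 0],
    [0, 0, 0],
    [0, 0, 0],
  ],
  gripper=[-0.2, -0.3, -0.4, -1, -1, -1, -1, -1],
)

```text
time: 3.8
tool_pos: [0.5247, -0.284, 0.2563]
ee_rot: [-3.142, 0.0, 1.572]
wrist_force: [-0.1, -0.2, 0.6]
width: 0.0336
finger_force: 0.0
```

```bash
python3 - <<'E'
from h import *
o=robot.get_obs(); print(o['width'],o['finger_force'],o['wrist_force'])
# look pose: over cradle gap, yaw 1.571+0.197
plan(.525,-.283,.36,1.571,4)
E
```

```text
0.0335690969278418 0.0 [-0.0979908  -0.15753127  0.6020149 ]
t [[0.01, 0.0, -0.65], [0.01, 0.0, -0.65], [0.01, 0.0, -0.65], [0.01, 0.0, -0.65]]
w [-0.0, 0.0, 0.002] now 3.8 [ 0.5247 -0.284   0.2563] [-3.1416e+00  1.0000e-04  1.5718e+00]
```

>>> play_rows(
  translation=[
    [0, 0, 0],
    [0, 0, 0],
    [0, 0, 0],
    [0, 0, -0.3],
    [0, 0, -0.8],
    [0, 0, -0.9],
    [0, 0, -0.9],
    [0, 0, -0.8],
  ],
  twist=[
    [0, 0, 0],
    [0, 0, 0],
    [0, 0, 0],
    [0, 0, 0],
    [0, 0, 0],
    [0, 0, 0],
    [0, 0, 0],
    [0, 0, 0],
  ],
  gripper=[-1, -1, -1, -1, -1, -1, -1, -1],
)

```text
time: 4.6
tool_pos: [0.5245, -0.2839, 0.4069]
ee_rot: [3.14, 0.001, 1.572]
wrist_force: [0.5, 0.5, -1.9]
width: 0.0295
finger_force: 30.0
```

```bash
python3 -c "
from h import *
plan(.555,.072,.40,1.571+.197,16)"
```

```text
t [[0.56, 0.05, 0.01], [0.56, 0.05, 0.01], [0.55, 0.06, 0.01], [0.55, 0.07, 0.01], [0.55, 0.08, 0.01], [0.55, 0.08, 0.01], [0.55, 0.09, 0.01], [0.55, 0.1, 0.01]]
t [[0.55, 0.1, 0.01], [0.55, 0.11, 0.01], [0.55, 0.12, 0.01], [0.54, 0.12, 0.01], [0.54, 0.13, 0.01], [0.54, 0.14, 0.01], [0.54, 0.14, 0.01], [0.54, 0.15, 0.01]]
w [0.001, 0.001, -0.123] now 4.6 [ 0.5245 -0.2839  0.4069] [3.1404e+00 9.0000e-04 1.5718e+00]
```

>>> play_rows(
  translation=[
    [0.3, 0.03, 0],
    [0.6, 0.05, 0],
    [0.6, 0.06, 0],
    [0.6, 0.07, 0],
    [0.6, 0.08, 0],
    [0.6, 0.08, 0],
    [0.6, 0.09, 0],
    [0.6, 0.1, 0],
  ],
  twist=[
    [0, 0, -0.12],
    [0, 0, -0.12],
    [0, 0, -0.12],
    [0, 0, -0.12],
    [0, 0, -0.12],
    [0, 0, -0.12],
    [0, 0, -0.12],
    [0, 0, -0.12],
  ],
  gripper=[-1, -1, -1, -1, -1, -1, -1, -1],
)

```text
time: 5.4
tool_pos: [0.5385, -0.1014, 0.4024]
ee_rot: [-3.139, -0.001, 1.669]
wrist_force: [0.3, 0.3, -1.9]
width: 0.0296
finger_force: 30.0
```

>>> play_rows(
  translation=[
    [0.6, 0.1, 0.01],
    [0.6, 0.11, 0.01],
    [0.6, 0.12, 0.01],
    [0.6, 0.12, 0.01],
    [0.6, 0.13, 0.01],
    [0.6, 0.14, 0.01],
    [0.5, 0.14, 0.01],
    [0.2, 0.15, 0.01],
  ],
  twist=[
    [0, 0, -0.13],
    [0, 0, -0.13],
    [0, 0, -0.13],
    [0, 0, -0.13],
    [0, 0, -0.12],
    [0, 0, -0.12],
    [0, 0, -0.12],
    [0, 0, -0.12],
  ],
  gripper=[-1, -1, -1, -1, -1, -1, -1, -1],
)

```text
time: 6.2
tool_pos: [0.5547, 0.0753, 0.3994]
ee_rot: [-3.139, -0.001, 1.771]
wrist_force: [0.5, -0.2, -0.9]
width: 0.0297
finger_force: 30.0
```

>>> play_rows(
  translation=[
    [0, 0, 0],
    [0, 0, 0],
  ],
  twist=[
    [0, 0, 0],
    [0, 0, 0],
  ],
  gripper=[-1, -1],
)

```text
time: 6.4
tool_pos: [0.5553, 0.0728, 0.4003]
ee_rot: [-3.14, 0.001, 1.768]
wrist_force: [-0.9, -0.4, -1.2]
width: 0.0299
finger_force: 30.0
```

```bash
python3 - <<'E'
from h import *
o=robot.get_obs(); print(o['tool_pos'],o['ee_rot'],o['time'],o['width'])
snap('wrist','w2'); import json; m=robot.camera_model('wrist'); json.dump({k:np.array(v).tolist() for k,v in m.items()},open('w2.json','w'))
for d in robot.spot_point('cradle','wrist')[:3]: print(d['score'],d['centre'],proj('wrist',d['centre']))
E
```

```text
[0.55530815 0.07277716 0.40025649] [-3.13996977e+00  5.59786829e-04  1.76770027e+00] 6.4 0.029888329090805545
0.96 [0.5468, 0.1482, 0.0018] [[280.67996647 114.94150405]]
```

View pics/w2.png

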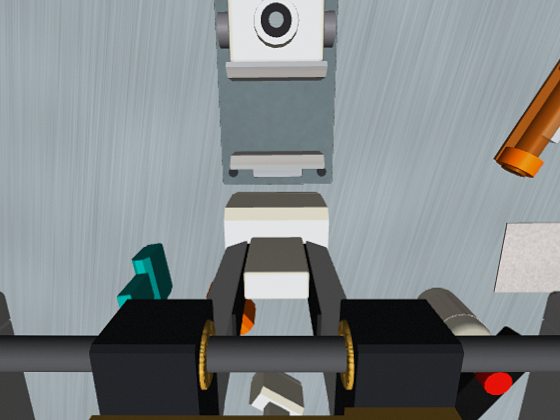

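Wrist view: the gap lies between the jaw faces at rows ~79 and ~152. The thick packer is held upright, with its front face edge around row 207. I'll zoom in for the cradle corners.

```bash
python3 - <<'E'
import cv2
im=cv2.imread('pics/w2.png')[50:300,205:345]
cv2.imwrite('pics/w2c.png',cv2.resize(im[:140],None,fx=5,fy=4.2,interpolation=2))
E
```

```text
(no output)
```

View pics/w2c.png

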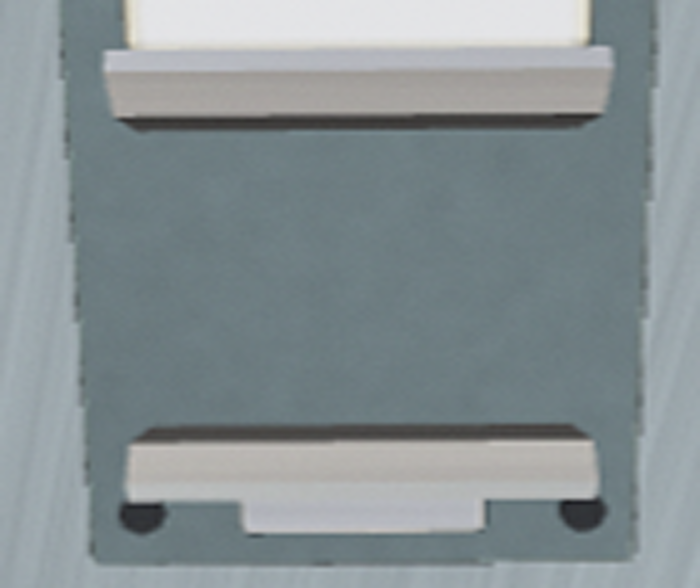

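```bash
python3 - <<'E'
from h import *; import json
from scipy.optimize import least_squares
m=json.load(open('w2.json'))
pts=[(143,131,-45,35.5,10),(583,124,45,35.5,10),(150,430,-45,-35.5,10),(580,424,45,-35.5,10),
(118,120,-45,35.5,46),(605,113,45,35.5,46),(127,441,-45,-35.5,46),(598,438,45,-35.5,46),(95,562,-60,-72,10),(637,556,60,-72,10)]
P=np.array(pts,float); uv=P[:,:2]/[5,4.2]+[205,50]-[.4,.4]; L=P[:,2:]/1000
W=np.array([unproj('wrist',u,z,m)[0] for u,z in zip(uv,L[:,2])])
def f(q): return ((R.from_euler('z',q[2]).apply(L)[:,:2]+q[:2]-W[:,:2])*1000).ravel()
for w in [slice(0,4),slice(4,8),slice(0,10)]:
    s=least_squares(lambda q:f(q).reshape(-1,2)[w].ravel(),[.54,.14,.19]); print(s.x.round(4),s.fun.reshape(-1,2).round(1).tolist())
# held packer: tab top edges & front block edge
print(robot.get_obs()['tool_pos'])
im=cv2.imread('pics/w2.png'); print(im[185:300,277].min(1))
E
```

```text
[0.5434 0.1461 0.2098] [[-0.2, -0.5], [0.0, -0.8], [1.4, 1.1], [-1.2, 0.2]]
[0.5429 0.1461 0.2053] [[-0.5, 0.5], [0.0, -0.0], [1.1, -0.1], [-0.7, -0.4]]
[0.5431 0.1464 0.2079] [[-0.5, -0.1], [-0.2, -0.6], [1.0, 1.4], [-1.5, 0.4], [-0.4, 0.7], [0.1, 0.3], [1.4, 0.0], [-0.4, -0.0], [0.1, -1.0], [0.4, -1.2]]
[0.55533121 0.07225213 0.40075177]
[159 155 154 154 153 156 142  66  83  75  76  76  76  75  77  79  75  76
  77  77  75  82 138 201 198 196 195 198 195 197 197 196 196 195 198 214
 227 227 227 227 227 228 227 227 227 227 227 227 227 227 230 221 139  70
  74  76  77  77  76  76  76  75  77  76  75  76  77  75  77  78  78  76
  77  75  77  79  77  79  79  75  78  78  78  78  77  76 103 169 209 220
 226 227 227 227 227 227 227 227 227 228 226 227 227 227 227 227 228 226
 227 226 227 228 228 200 161]
```

```bash
python3 - <<'E'
from h import *; import json
m=json.load(open('w2.json')); o=[.55531,.0728,.4003]; T=R.from_euler('xyz',[-3.14,.0006,1.7677])
for z in (.239,.2413,.244):
    W=unproj('wrist',[(277,271.2),(277,298.3)],z,m); print(z,T.inv().apply(W-o).round(4).tolist())
W=unproj('wrist',[(277,206.8),(277,192)],.195,m); print(T.inv().apply(W-o).round(4))
W=unproj('wrist',[(277,192)],.148,m); print(T.inv().apply(W-o).round(4))
c=np.array([.543,.1462]); a=.206
q=c+R.from_euler('z',a).apply([0,-.0105,0])[:2]; print(q); plan(*q,.33,np.pi/2+a,6)
E
```

```text
0.239 [[0.009, 0.0021, 0.1613], [-0.0049, 0.0021, 0.1613]]
0.2413 [[0.0101, 0.0021, 0.159], [-0.0035, 0.0021, 0.159]]
0.244 [[0.0114, 0.0021, 0.1563], [-0.0019, 0.0021, 0.1563]]
[[0.0272 0.0023 0.2053]
 [0.0358 0.0023 0.2053]]
[[0.025  0.0024 0.2523]]
[0.54514773 0.135922  ]
t [[0.27, 0.01, 0.29], [0.27, 0.01, 0.29], [0.27, 0.01, 0.29], [0.27, 0.01, 0.29], [0.27, 0.01, 0.29], [0.27, 0.01, 0.29]]
w [-0.001, 0.001, -0.017] now 6.5 [0.5553 0.0723 0.4008] [-3.1409e+00  4.0000e-04  1.7666e+00]
```

```bash
python3 - <<'E'
from h import *
q=np.array([.543,.1462])+R.from_euler('z',.206).apply([0,-.0115,0])[:2]; plan(*q,.33,np.pi/2+.206,6)
E
```

```text
t [[0.26, 0.01, 0.29], [0.26, 0.01, 0.29], [0.26, 0.01, 0.29], [0.26, 0.01, 0.29], [0.26, 0.01, 0.29], [0.26, 0.01, 0.29]]
w [-0.001, 0.001, -0.017] now 6.5 [0.5553 0.0723 0.4008] [-3.1409e+00  4.0000e-04  1.7666e+00]
```

>>> play_rows(
  translation=[
    [0.26, 0.01, 0.29],
    [0.26, 0.01, 0.29],
    [0.26, 0.01, 0.29],
    [0.26, 0.01, 0.29],
    [0.26, 0.01, 0.29],
    [0.26, 0.01, 0.29],
    [0, 0, 0],
    [0, 0, 0],
  ],
  twist=[
    [0, 0, -0.02],
    [0, 0, -0.02],
    [0, 0, -0.02],
    [0, 0, -0.02],
    [0, 0, -0.02],
    [0, 0, 0],
    [0, 0, 0],
    [0, 0, 0],
  ],
  gripper=[-1, -1, -1, -1, -1, -1, -1, -1],
)

```text
time: 7.3
tool_pos: [0.5451, 0.135, 0.3311]
ee_rot: [-3.141, 0.001, 1.779]
wrist_force: [0.0, 0.6, -1.5]
width: 0.0298
finger_force: 30.0
```

```bash
cat >> h.py <<'E'
def incradle(c=(.543,.1462),a=.206):
    o=robot.get_obs(); d=np.array(o['tool_pos'])-[*c,0]
    print('tool in cradle mm',(R.from_euler('z',-a).apply(d)*1000).round(1),'yaw err',round(o['ee_rot'][2]-np.pi/2-a,4),'F tool',R.from_euler('xyz',o['ee_rot']).inv().apply(o['wrist_force']).round(1),o['time'],o['width'])
E
python3 - <<'E'
from h import *
incradle(); snap('wrist','w3')
E
```

```text
tool in cradle mm [-2.000e-01 -1.130e+01  3.311e+02] yaw err 0.0018 F tool [0.6 0.2 1.5] 7.3 0.029798003642358423
```

View pics/w3.png

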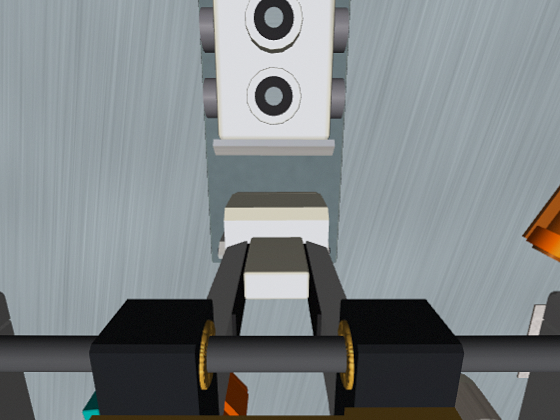

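The packer is square over the gap, with its front edge at row ~207 and the jaw face at row ~155. Now the descent.

>>> play_rows(
  translation=[
    [0, 0, 0.15],
    [0, 0, 0.15],
    [0, 0, 0.15],
    [0, 0, 0.15],
    [0, 0, 0.15],
    [0, 0, 0.15],
    [0, 0, 0.15],
    [0, 0, 0.1],
  ],
  twist=[
    [0, 0, 0],
    [0, 0, 0],
    [0, 0, 0],
    [0, 0, 0],
    [0, 0, 0],
    [0, 0, 0],
    [0, 0, 0],
    [0, 0, 0],
  ],
  gripper=[-1, -1, -1, -1, -1, -1, -1, -1],
)

```text
time: 8.15
tool_pos: [0.5451, 0.1347, 0.2846]
ee_rot: [-3.141, 0.0, 1.778]
wrist_force: [-1.0, 0.3, -1.7]
width: 0.0298
finger_force: 30.0
```

>>> play_rows(
  translation=[
    [0, 0, 0.1],
    [0, 0, 0.1],
    [0, 0, 0.1],
    [0, 0, 0],
    [0, 0, 0],
  ],
  twist=[
    [0, 0, 0],
    [0, 0, 0],
    [0, 0, 0],
    [0, 0, 0],
    [0, 0, 0],
  ],
  gripper=[-1, -1, -1, -1, -1],
)

```text
time: 8.65
tool_pos: [0.5452, 0.1347, 0.2734]
ee_rot: [-3.142, 0.0, 1.778]
wrist_force: [1.0, -0.4, -1.9]
width: 0.0301
finger_force: 30.0
```

```bash
python3 -c "
from h import *
incradle()"
```

```text
tool in cradle mm [-2.000e-01 -1.170e+01  2.734e+02] yaw err 0.001 F tool [-0.6  0.9  1.9] 8.65 0.030090299357455084
```

>>> play_rows(
  translation=[
    [0, 0, 0.05],
    [0, 0, 0.05],
    [-0.02, 0, 0],
    [-0.02, 0, 0],
    [0, 0, 0],
  ],
  twist=[
    [0, 0, 0],
    [0, 0, 0],
    [0, 0, 0],
    [0, 0, 0],
    [0, 0, 0],
  ],
  gripper=[-1, -1, -1, -1, -1],
)

```text
time: 9.15
tool_pos: [0.5456, 0.133, 0.2695]
ee_rot: [3.141, 0.0, 1.778]
wrist_force: [0.2, 1.1, -2.4]
width: 0.0297
finger_force: 30.0
```

>>> play_rows(
  translation=[
    [-0.02, 0, 0],
    [0, 0, 0],
  ],
  twist=[
    [0, 0, 0],
    [0, 0, 0],
  ],
  gripper=[-1, -1],
)

```text
time: 9.35
tool_pos: [0.5457, 0.1322, 0.2695]
ee_rot: [3.141, 0.0, 1.778]
wrist_force: [-1.2, 0.0, -2.3]
width: 0.03
finger_force: 30.0
```

>>> play_rows(
  translation=[
    [-0.02, 0, 0],
    [0, 0, 0],
  ],
  twist=[
    [0, 0, 0],
    [0, 0, 0],
  ],
  gripper=[-1, -1],
)

```text
time: 9.55
tool_pos: [0.5459, 0.1316, 0.2695]
ee_rot: [3.141, -0.0, 1.778]
wrist_force: [-0.1, -0.0, -0.7]
width: 0.0299
finger_force: 30.0
```

>>> play_rows(
  translation=[
    [-0.02, 0, 0],
    [0, 0, 0],
  ],
  twist=[
    [0, 0, 0],
    [0, 0, 0],
  ],
  gripper=[-1, -1],
)

```text
time: 9.75
tool_pos: [0.5459, 0.1312, 0.2696]
ee_rot: [3.141, -0.002, 1.778]
wrist_force: [-1.1, 3.5, -0.4]
width: 0.0295
finger_force: 30.0
```

>>> play_rows(
  translation=[
    [-0.02, 0, 0],
    [0, 0, 0],
  ],
  twist=[
    [0, 0, 0],
    [0, 0, 0],
  ],
  gripper=[-1, -1],
)

```text
time: 9.95
tool_pos: [0.546, 0.1308, 0.2696]
ee_rot: [3.141, -0.003, 1.778]
wrist_force: [-0.6, 4.5, -0.7]
width: 0.03
finger_force: 30.0
```

>>> play_rows(
  translation=[
    [-0.02, 0, 0],
    [0, 0, 0],
  ],
  twist=[
    [0, 0, 0],
    [0, 0, 0],
  ],
  gripper=[-1, -1],
)

```text
time: 10.15
tool_pos: [0.5461, 0.1305, 0.2696]
ee_rot: [3.141, -0.004, 1.778]
wrist_force: [-1.8, 5.9, -1.0]
width: 0.0297
finger_force: 30.0
```

>>> play_rows(
  translation=[
    [0.03, 0, 0],
    [0, 0, 0.02],
    [0, 0, 0.02],
    [0, 0, 0],
  ],
  twist=[
    [0, 0, 0],
    [0, 0, 0],
    [0, 0, 0],
    [0, 0, 0],
  ],
  gripper=[-1, -1, -1, -1],
)

```text
time: 10.55
tool_pos: [0.546, 0.131, 0.2682]
ee_rot: [3.141, -0.002, 1.778]
wrist_force: [-1.3, 5.6, 0.4]
width: 0.0297
finger_force: 30.0
```

>>> play_rows(
  translation=[
    [0, 0, 0.02],
    [0, 0, 0.02],
    [0, 0, 0],
  ],
  twist=[
    [0, 0, 0],
    [0, 0, 0],
    [0, 0, 0],
  ],
  gripper=[-1, -1, -1],
)

```text
time: 10.85
tool_pos: [0.5461, 0.1311, 0.2667]
ee_rot: [3.141, -0.002, 1.778]
wrist_force: [-0.3, 5.4, 0.7]
width: 0.0297
finger_force: 30.0
```

>>> play_rows(
  translation=[
    [0, 0, 0.02],
    [0, 0, 0],
  ],
  twist=[
    [0, 0, 0],
    [0, 0, 0],
  ],
  gripper=[-1, -1],
)

```text
time: 11.05
tool_pos: [0.5461, 0.1311, 0.2663]
ee_rot: [3.14, -0.002, 1.778]
wrist_force: [-1.4, 5.5, 2.0]
width: 0.0294
finger_force: 30.0
```

>>> play_rows(
  translation=[
    [0, 0, 0.02],
    [0, 0, 0],
  ],
  twist=[
    [0, 0, 0],
    [0, 0, 0],
  ],
  gripper=[-1, -1],
)

```text
time: 11.25
tool_pos: [0.5461, 0.1311, 0.2663]
ee_rot: [3.14, -0.002, 1.778]
wrist_force: [-2.4, 5.5, 4.3]
width: 0.0303
finger_force: 30.0
```

>>> play_rows(
  translation=[
    [0.01, 0, 0.02],
    [0, 0, 0],
  ],
  twist=[
    [0, 0, 0],
    [0, 0, 0],
  ],
  gripper=[-1, -1],
)

```text
time: 11.45
tool_pos: [0.546, 0.1313, 0.2663]
ee_rot: [3.14, -0.001, 1.778]
wrist_force: [-3.2, 5.2, 8.0]
width: 0.0297
finger_force: 30.0
```

>>> play_rows(
  translation=[
    [0, 0, 0],
    [0, 0, 0],
    [0, 0, 0],
    [0, 0, 0],
    [0, 0, 0],
    [0, 0, -0.1],
    [0, 0, -0.3],
    [0, 0, -0.6],
  ],
  twist=[
    [0, 0, 0],
    [0, 0, 0],
    [0, 0, 0],
    [0, 0, 0],
    [0, 0, 0],
    [0, 0, 0],
    [0, 0, 0],
    [0, 0, 0],
  ],
  gripper=[0.4, 0.4, 0.4, 0.4, 0.4, 0.4, 0.4, 0.4],
)

```text
time: 12.25
tool_pos: [0.5455, 0.1307, 0.3029]
ee_rot: [-3.137, -0.0, 1.778]
wrist_force: [0.6, 0.5, 0.1]
width: 0.0659
finger_force: 0.0
```

>>> play_rows(
  translation=[
    [0, 0, -0.9],
    [0, 0, -0.9],
    [0, 0, -0.7],
    [0, 0, 0],
  ],
  twist=[
    [0, 0, 0],
    [0, 0, 0],
    [0, 0, 0],
    [0, 0, 0],
  ],
  gripper=[1, 1, 1, 1],
)

```text
time: 12.65
tool_pos: [0.5464, 0.1309, 0.4109]
ee_rot: [3.13, 0.001, 1.778]
wrist_force: [-0.6, 0.7, 0.1]
width: 0.0932
finger_force: 0.0
```

```bash
python3 - <<'E'
from h import *
incradle(); a=np.radians(147.3-90); plan(.454,-.150,.40,a,16)
E
```

```text
tool in cradle mm [ 2.000e-01 -1.570e+01  4.109e+02] yaw err 0.0011 F tool [ 0.8 -0.4 -0.1] 12.65 0.09317716167650349
t [[-0.4, -0.23, 0.01], [-0.41, -0.21, 0.01], [-0.42, -0.19, 0.02], [-0.43, -0.17, 0.02], [-0.44, -0.15, 0.02], [-0.44, -0.13, 0.02], [-0.45, -0.11, 0.02], [-0.45, -0.08, 0.02]]
t [[-0.46, -0.06, 0.02], [-0.46, -0.04, 0.02], [-0.46, -0.02, 0.02], [-0.46, 0.0, 0.02], [-0.46, 0.03, 0.02], [-0.46, 0.05, 0.02], [-0.46, 0.07, 0.02], [-0.45, 0.09, 0.02]]
w [0.007, -0.002, 0.486] now 12.65 [0.5464 0.1309 0.4109] [3.1295e+00 1.0000e-03 1.7779e+00]
```

>>> play_rows(
  translation=[
    [-0.4, -0.23, 0.01],
    [-0.41, -0.21, 0.01],
    [-0.42, -0.19, 0.02],
    [-0.43, -0.17, 0.02],
    [-0.44, -0.15, 0.02],
    [-0.44, -0.13, 0.02],
    [-0.45, -0.11, 0.02],
    [-0.45, -0.08, 0.02],
  ],
  twist=[
    [0, 0, 0.49],
    [0, 0, 0.49],
    [0, 0, 0.49],
    [0, 0, 0.49],
    [0, 0, 0.49],
    [0, 0, 0.49],
    [0, 0, 0.49],
    [0, 0, 0.49],
  ],
  gripper=[1, 1, 1, 1, 1, 1, 1, 1],
)

```text
time: 13.45
tool_pos: [0.4993, -0.0101, 0.3974]
ee_rot: [-3.14, 0.0, 1.384]
wrist_force: [0.5, -0.4, -0.5]
width: 0.0936
finger_force: 0.0
```

>>> play_rows(
  translation=[
    [-0.46, -0.06, 0.02],
    [-0.46, -0.04, 0.02],
    [-0.46, -0.02, 0.02],
    [-0.46, 0, 0.02],
    [-0.46, 0.03, 0.02],
    [-0.46, 0.05, 0.02],
    [-0.46, 0.07, 0.02],
    [-0.45, 0.09, 0.02],
  ],
  twist=[
    [0, 0, 0.49],
    [0, 0, 0.49],
    [0, 0, 0.49],
    [0, 0, 0.49],
    [0, 0, 0.49],
    [0, 0, 0.49],
    [0, 0, 0.49],
    [0, 0, 0.49],
  ],
  gripper=[1, 1, 1, 1, 1, 1, 1, 1],
)

```text
time: 14.25
tool_pos: [0.4523, -0.1501, 0.391]
ee_rot: [-3.14, 0.0, 0.992]
wrist_force: [-0.5, 0.9, 0.4]
width: 0.094
finger_force: 0.0
```

>>> play_rows(
  translation=[
    [0, 0, 0],
    [0, 0, 0],
  ],
  twist=[
    [0, 0, 0],
    [0, 0, 0],
  ],
  gripper=[1, 1],
)

```text
time: 14.45
tool_pos: [0.4527, -0.1493, 0.3914]
ee_rot: [-3.141, -0.0, 0.994]
wrist_force: [-0.5, -0.7, -0.7]
width: 0.0938
finger_force: 0.0
```

```bash
python3 - <<'E'
from h import *; import json
o=robot.get_obs(); print(o['tool_pos'],o['ee_rot'],o['time'])
m=robot.camera_model('wrist'); json.dump({k:np.array(v).tolist() for k,v in m.items()},open('w4.json','w')); snap('wrist','w4')
E
```

```text
[ 0.45274851 -0.14932369  0.39137458] [-3.14058221e+00 -4.52551091e-04  9.94085445e-01] 14.45
```

View pics/w4.png

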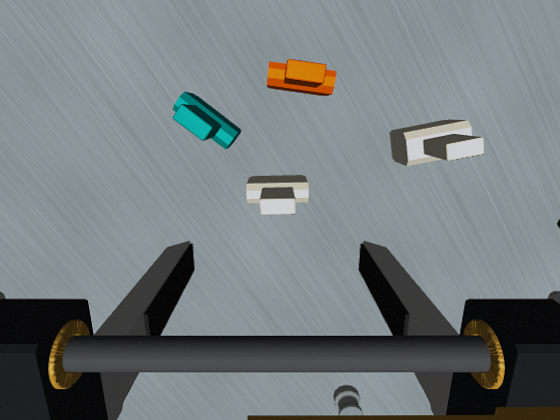

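The thin white packer's tab top spans about (260–295, 200–214) and is well aligned. The orange and turquoise look-alikes sit well ahead of it, clear of the fingers.

```bash
python3 - <<'E'
from h import *; import json
m=json.load(open('w4.json')); im=cv2.imread('pics/w4.png')
for c in (265,277,290): print(c,im[194:219,c].min(1))
print(im[207,254:302].min(1))
b=(im.min(2)>150).astype('uint8'); b[:, :240]=0;b[:,320:]=0;b[:170]=0;b[225:]=0
k=max(cv2.findContours(b[198:225],0,1)[0],key=cv2.contourArea); print(cv2.minAreaRect(k))
W=unproj('wrist',[(261,200.3),(294.5,200),(261,214),(294.5,214)],.096,m); print(W.round(4),W.mean(0))
E
```

```text
265 [ 62  63  65  55  88 175 204 206 206 206 206 207 205 206 206 206 207 206
 206 207 181 142 145 145 143]
277 [ 63  64  64  56 102 195 208 206 206 207 206 206 207 206 207 207 206 207
 206 203 172 140 145 144 143]
290 [ 66  64  64  63 118 203 208 207 207 206 206 207 207 207 206 205 206 206
 209 193 139 138 142 141 139]
[146 145 143 143 142 154 177 205 207 205 207 206 207 206 208 206 207 207
 207 206 206 206 205 206 207 207 205 206 206 206 205 205 207 205 206 205
 207 206 206 206 189 157 136 138 139 145 141 140]
((277.0, 8.0), (16.0, 62.0), 90.0)
[[ 0.4481 -0.1348  0.096 ]
 [ 0.4716 -0.1497  0.096 ]
 [ 0.4415 -0.1447  0.096 ]
 [ 0.4652 -0.16    0.096 ]] [ 0.45660798 -0.14730581  0.096     ]
```

```bash
python3 - <<'E'
from h import *; import json
m=json.load(open('w4.json'))
W=unproj('wrist',[(260.2,198.5),(295,198.2),(260.2,214.3),(295,213.8)],.096,m); print(W.round(4)); q=W.mean(0); print(q)
plan(q[0],q[1],.255,1.01,7)
E
```

```text
[[ 0.4484 -0.1331  0.096 ]
 [ 0.4728 -0.1487  0.096 ]
 [ 0.4408 -0.1445  0.096 ]
 [ 0.4656 -0.1601  0.096 ]]
[ 0.45690915 -0.1466074   0.096     ]
t [[0.01, 0.01, 0.49], [0.01, 0.01, 0.49], [0.01, 0.01, 0.49], [0.01, 0.01, 0.49], [0.01, 0.01, 0.49], [0.01, 0.01, 0.49], [0.01, 0.01, 0.49]]
w [-0.001, -0.001, -0.022] now 14.5 [ 0.4529 -0.149   0.3915] [-3.1408e+00 -5.0000e-04  9.9480e-01]
```

>>> play_rows(
  translation=[
    [0.03, 0.02, 0.49],
    [0.03, 0.02, 0.49],
    [0.02, 0.01, 0.49],
    [0.02, 0, 0.49],
    [0, 0, 0.49],
    [0, 0, 0.49],
    [0, 0, 0.46],
    [0, 0, 0],
  ],
  twist=[
    [0, 0, -0.03],
    [0, 0, -0.03],
    [0, 0, -0.03],
    [0, 0, -0.03],
    [0, 0, -0.02],
    [0, 0, 0],
    [0, 0, 0],
    [0, 0, 0],
  ],
  gripper=[1, 1, 1, 1, 1, 1, 1, 1],
)

```text
time: 15.3
tool_pos: [0.4559, -0.1458, 0.253]
ee_rot: [-3.135, 0.001, 1.01]
wrist_force: [-1.2, -0.3, -0.4]
width: 0.0943
finger_force: 0.0
```

>>> play_rows(
  translation=[
    [0, 0, 0],
    [0, 0, 0],
    [0, 0, 0],
    [0, 0, 0],
    [0, 0, 0],
    [0, 0, 0],
    [0, 0, 0],
    [0, 0, 0],
  ],
  twist=[
    [0, 0, 0],
    [0, 0, 0],
    [0, 0, 0],
    [0, 0, 0],
    [0, 0, 0],
    [0, 0, 0],
    [0, 0, 0],
    [0, 0, 0],
  ],
  gripper=[-0.2, -0.3, -0.4, -1, -1, -1, -1, -1],
)

```text
time: 16.1
tool_pos: [0.4567, -0.1472, 0.2559]
ee_rot: [-3.142, 0.0, 1.008]
wrist_force: [0.5, -0.6, -0.2]
width: 0.0335
finger_force: 0.0
```

>>> play_rows(
  translation=[
    [0, 0, 0],
    [0, 0, 0],
    [0, 0, 0],
  ],
  twist=[
    [0, 0, 0],
    [0, 0, 0],
    [0, 0, 0],
  ],
  gripper=[-1, -1, -1],
)

```text
time: 16.4
tool_pos: [0.4566, -0.1472, 0.2558]
ee_rot: [-3.141, 0.0, 1.008]
wrist_force: [0.2, 0.3, 0.4]
width: 0.0297
finger_force: 30.0
```

>>> play_rows(
  translation=[
    [0, 0, -0.3],
    [0, 0, -0.8],
    [0, 0, -0.9],
    [0, 0, -0.9],
    [0, 0, -0.8],
    [0, 0, 0],
  ],
  twist=[
    [0, 0, 0],
    [0, 0, 0],
    [0, 0, 0],
    [0, 0, 0],
    [0, 0, 0],
    [0, 0, 0],
  ],
  gripper=[-1, -1, -1, -1, -1, -1],
)

```text
time: 17.0
tool_pos: [0.4572, -0.1474, 0.4105]
ee_rot: [3.13, -0.002, 1.008]
wrist_force: [0.3, -0.7, -1.1]
width: 0.0301
finger_force: 30.0
```

```bash
python3 -c "
from h import *
q=np.array([.543,.1462])+R.from_euler('z',.207).apply([0,-.075,0])[:2]
plan(*q,.40,np.pi/2+.207,15)"
```

```text
t [[0.4, -0.05, 0.02], [0.4, -0.03, 0.02], [0.4, -0.01, 0.02], [0.4, 0.01, 0.02], [0.4, 0.03, 0.02], [0.4, 0.05, 0.02], [0.4, 0.07, 0.02], [0.39, 0.09, 0.02]]
t [[0.39, 0.11, 0.02], [0.38, 0.13, 0.02], [0.37, 0.15, 0.02], [0.37, 0.17, 0.02], [0.36, 0.19, 0.02], [0.35, 0.21, 0.02], [0.34, 0.22, 0.02]]
w [0.008, 0.002, -0.513] now 17.0 [ 0.4572 -0.1474  0.4105] [ 3.1295e+00 -1.6000e-03  1.0078e+00]
```

>>> play_rows(
  translation=[
    [0.4, -0.05, 0.01],
    [0.4, -0.03, 0.01],
    [0.4, -0.01, 0.01],
    [0.4, 0.01, 0.01],
    [0.4, 0.03, 0.01],
    [0.4, 0.05, 0.01],
    [0.4, 0.07, 0.01],
    [0.39, 0.09, 0.01],
  ],
  twist=[
    [0, 0, -0.51],
    [0, 0, -0.51],
    [0, 0, -0.51],
    [0, 0, -0.51],
    [0, 0, -0.51],
    [0, 0, -0.51],
    [0, 0, -0.51],
    [0, 0, -0.51],
  ],
  gripper=[-1, -1, -1, -1, -1, -1, -1, -1],
)

```text
time: 17.8
tool_pos: [0.5109, -0.0299, 0.3993]
ee_rot: [-3.139, 0.0, 1.418]
wrist_force: [-0.5, 0.1, -1.4]
width: 0.0298
finger_force: 30.0
```

>>> play_rows(
  translation=[
    [0.39, 0.11, 0.01],
    [0.38, 0.13, 0.01],
    [0.37, 0.15, 0.01],
    [0.37, 0.17, 0.01],
    [0.36, 0.19, 0.01],
    [0.35, 0.21, 0.01],
    [0.34, 0.22, 0.01],
    [0, 0, 0],
  ],
  twist=[
    [0, 0, -0.52],
    [0, 0, -0.52],
    [0, 0, -0.52],
    [0, 0, -0.52],
    [0, 0, -0.52],
    [0, 0, -0.52],
    [0, 0, -0.51],
    [0, 0, 0],
  ],
  gripper=[-1, -1, -1, -1, -1, -1, -1, -1],
)

```text
time: 18.6
tool_pos: [0.5588, 0.0743, 0.3975]
ee_rot: [-3.141, -0.001, 1.783]
wrist_force: [0.0, -0.7, -0.9]
width: 0.0295
finger_force: 30.0
```

>>> play_rows(
  translation=[
    [0, 0, 0],
  ],
  twist=[
    [0, 0, 0],
  ],
  gripper=[-1],
)

```text
time: 18.7
tool_pos: [0.5583, 0.0728, 0.3977]
ee_rot: [-3.141, 0.001, 1.779]
wrist_force: [-0.5, 0.3, -0.9]
width: 0.0293
finger_force: 30.0
```

```bash
python3 - <<'E'
from h import *; import json
o=robot.get_obs(); print(o['tool_pos'],o['ee_rot']); incradle()
m=robot.camera_model('wrist'); json.dump({k:np.array(v).tolist() for k,v in m.items()},open('w5.json','w')); im=snap('wrist','w5')
cv2.imwrite('pics/w5c.png',cv2.resize(cv2.imread('pics/w5.png')[40:310,190:370],None,fx=2.2,fy=2.2,interpolation=2))
E
```

```text
[0.5582783  0.07278505 0.39766633] [-3.14090389e+00  5.75813350e-04  1.77946266e+00]
tool in cradle mm [-1.000e-01 -7.500e+01  3.977e+02] yaw err 0.0027 F tool [ 0.4 -0.4  0.9] 18.7 0.029300203776315203
```

View pics/w5c.png

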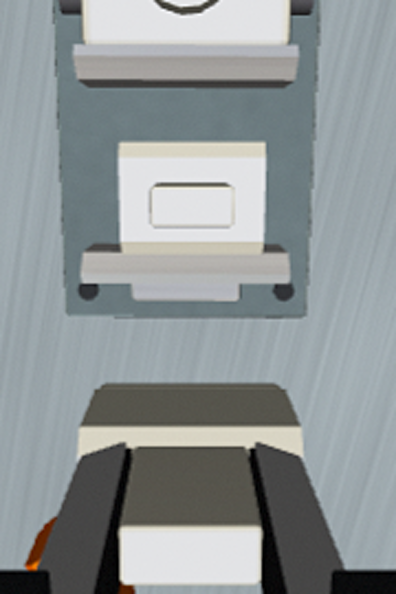

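The thick packer stands square beside the -y jaw, with its tab at about crop rows 184–228. The thin one is held straight, with its tab at crop rows 525–584.

```bash
python3 - <<'E'
from h import *; import json
m=json.load(open('w5.json')); im=cv2.imread('pics/w5.png'); o=[.5583,.0728,.3977]; T=R.from_euler('xyz',[-3.1409,.0006,1.7795])
for c in (262,280): print(c,'tab',im[119:148,c].min(1).tolist(),'held',im[274:282,c].min(1),im[300:309,c].min(1),'blk',im[100:109,c].min(1))
C=lambda W:(R.from_euler('z',-.206).apply(W-[.543,.1462,0])*1000).round(1)
def f(uv,z): return C(unproj('wrist',uv,z,m)).tolist()
print('thick tab',f([(277,123.6),(277,143.6)],.106),'blk top corners',f([(244,104.5),(310.5,104.5)],.054))
for z in (.236,.238,.240): print('held',(T.inv().apply(unproj('wrist',[(277,278.6),(277,305.5)],z,m)-o)*1000).round(1).tolist())
print('blk',(T.inv().apply(unproj('wrist',[(277,40+426/2.2)],.186,m)-o)*1000).round(1).tolist(),(T.inv().apply(unproj('wrist',[(277,40+384/2.2)],.145,m)-o)*1000).round(1).tolist())
E
```

```text
262 tab [226, 227, 229, 219, 120, 102, 213, 225, 227, 227, 226, 226, 226, 226, 226, 227, 226, 226, 227, 226, 226, 226, 224, 190, 181, 230, 227, 226, 227] held [ 77  77  76  73  98 164 207 217] [227 226 227 227 225 194 157 151 155] blk [110 110 110 112 156 201 195 197 195]
280 tab [226, 227, 229, 217, 90, 101, 213, 225, 226, 226, 226, 226, 227, 226, 226, 226, 226, 225, 226, 226, 226, 227, 223, 193, 181, 229, 227, 227, 226] held [ 79  76  77  76  99 163 207 218] [226 225 226 227 224 192 160 153 155] blk [110 110 106 111 157 199 197 196 195]
thick tab [[2.0, -4.6, 106.0], [2.0, -19.8, 106.0]] blk top corners [[-27.9, 10.6, 54.0], [32.5, 10.8, 54.0]]
held [[5.5, 2.1, 161.7], [-8.4, 2.1, 161.7]]
held [[6.5, 2.1, 159.7], [-7.2, 2.1, 159.7]]
held [[7.6, 2.1, 157.7], [-6.0, 2.1, 157.7]]
blk [[9.3, 2.2, 211.7]] [[8.8, 2.4, 252.7]]
```

>>> play_rows(
  translation=[
    [0.2, 0, 0],
    [0.4, 0, 0],
    [0.4, 0, 0],
    [0.4, 0, 0],
    [0.4, 0, 0],
    [0.4, 0, 0],
    [0.26, 0, 0],
    [0, 0, 0],
  ],
  twist=[
    [0, 0, 0.02],
    [0, 0, 0],
    [0, 0, 0],
    [0, 0, 0],
    [0, 0, 0],
    [0, 0, 0],
    [0, 0, 0],
    [0, 0, 0],
  ],
  gripper=[-1, -1, -1, -1, -1, -1, -1, -1],
)

```text
time: 19.55
tool_pos: [0.5376, 0.1704, 0.3978]
ee_rot: [-3.142, -0.0, 1.779]
wrist_force: [-0.6, -0.4, -0.9]
width: 0.0296
finger_force: 30.0
```

>>> play_rows(
  translation=[
    [0, 0, 0.25],
    [0, 0, 0.25],
    [0, 0, 0.25],
    [0, 0, 0.25],
    [0, 0, 0.25],
    [0, 0, 0.2],
    [0, 0, 0],
    [0, 0, 0],
  ],
  twist=[
    [0, 0, 0],
    [0, 0, 0],
    [0, 0, 0],
    [0, 0, 0],
    [0, 0, 0],
    [0, 0, 0],
    [0, 0, 0],
    [0, 0, 0],
  ],
  gripper=[-1, -1, -1, -1, -1, -1, -1, -1],
)

```text
time: 20.35
tool_pos: [0.538, 0.1687, 0.3398]
ee_rot: [-3.141, 0.0, 1.777]
wrist_force: [-0.1, -0.8, -0.7]
width: 0.0297
finger_force: 30.0
```

```bash
python3 -c "
from h import *
incradle()"
```

```text
tool in cradle mm [-2.000e-01  2.310e+01  3.398e+02] yaw err -0.0 F tool [-0.8 -0.2  0.7] 20.35 0.029668546452401547
```

>>> play_rows(
  translation=[
    [0.01, 0, 0.15],
    [0, 0, 0.15],
    [0, 0, 0.15],
    [0, 0, 0.1],
    [0, 0, 0.1],
    [0, 0, 0],
  ],
  twist=[
    [0, 0, 0],
    [0, 0, 0],
    [0, 0, 0],
    [0, 0, 0],
    [0, 0, 0],
    [0, 0, 0],
  ],
  gripper=[-1, -1, -1, -1, -1, -1],
)

```text
time: 20.95
tool_pos: [0.5377, 0.1691, 0.3129]
ee_rot: [-3.14, 0.0, 1.777]
wrist_force: [0.2, -1.0, -1.1]
width: 0.0297
finger_force: 30.0
```

>>> play_rows(
  translation=[
    [0, 0, 0.07],
    [0, 0, 0.07],
    [0, 0, 0.07],
    [0, 0, 0],
  ],
  twist=[
    [0, 0, 0],
    [0, 0, 0],
    [0, 0, 0],
    [0, 0, 0],
  ],
  gripper=[-1, -1, -1, -1],
)

```text
time: 21.35
tool_pos: [0.5378, 0.1691, 0.3049]
ee_rot: [-3.141, 0.0, 1.777]
wrist_force: [0.6, 0.6, -1.3]
width: 0.03
finger_force: 30.0
```

>>> play_rows(
  translation=[
    [0, 0, 0.07],
    [0, 0, 0.07],
    [0, 0, 0.07],
    [0, 0, 0],
  ],
  twist=[
    [0, 0, 0],
    [0, 0, 0],
    [0, 0, 0],
    [0, 0, 0],
  ],
  gripper=[-1, -1, -1, -1],
)

```text
time: 21.75
tool_pos: [0.5378, 0.1691, 0.2964]
ee_rot: [-3.14, 0.0, 1.777]
wrist_force: [0.8, 0.2, -0.3]
width: 0.0297
finger_force: 30.0
```

No contact so far; the underside is at about 40 mm, inside the gap.

>>> play_rows(
  translation=[
    [0, 0, 0.07],
    [0, 0, 0.07],
    [0, 0, 0.07],
    [0, 0, 0],
  ],
  twist=[
    [0, 0, 0],
    [0, 0, 0],
    [0, 0, 0],
    [0, 0, 0],
  ],
  gripper=[-1, -1, -1, -1],
)

```text
time: 22.15
tool_pos: [0.5377, 0.1691, 0.288]
ee_rot: [-3.14, 0.0, 1.777]
wrist_force: [0.1, 0.5, -1.9]
width: 0.0296
finger_force: 30.0
```

>>> play_rows(
  translation=[
    [0, 0, 0.07],
    [0, 0, 0.07],
    [0, 0, 0.07],
    [0, 0, 0.05],
    [0, 0, 0],
  ],
  twist=[
    [0, 0, 0],
    [0, 0, 0],
    [0, 0, 0],
    [0, 0, 0],
    [0, 0, 0],
  ],
  gripper=[-1, -1, -1, -1, -1],
)

```text
time: 22.65
tool_pos: [0.5378, 0.1691, 0.2777]
ee_rot: [-3.141, 0.0, 1.777]
wrist_force: [0.0, 0.7, -1.0]
width: 0.0299
finger_force: 30.0
```

>>> play_rows(
  translation=[
    [0, 0, 0.05],
    [0, 0, 0.05],
    [0, 0, 0.05],
    [0, 0, 0],
  ],
  twist=[
    [0, 0, 0],
    [0, 0, 0],
    [0, 0, 0],
    [0, 0, 0],
  ],
  gripper=[-1, -1, -1, -1],
)

```text
time: 23.05
tool_pos: [0.5378, 0.1691, 0.2718]
ee_rot: [-3.141, 0.0, 1.777]
wrist_force: [-0.6, 0.6, -1.5]
width: 0.0298
finger_force: 30.0
```

>>> play_rows(
  translation=[
    [0, 0, 0.04],
    [0, 0, 0.04],
    [0, 0, 0.03],
    [0, 0, 0],
  ],
  twist=[
    [0, 0, 0],
    [0, 0, 0],
    [0, 0, 0],
    [0, 0, 0],
  ],
  gripper=[-1, -1, -1, -1],
)

```text
time: 23.45
tool_pos: [0.5378, 0.1691, 0.2676]
ee_rot: [-3.141, 0.0, 1.777]
wrist_force: [0.8, -0.1, -0.8]
width: 0.0295
finger_force: 30.0
```

>>> play_rows(
  translation=[
    [0, 0, 0.02],
    [0, 0, 0.02],
    [0, 0, 0],
  ],
  twist=[
    [0, 0, 0],
    [0, 0, 0],
    [0, 0, 0],
  ],
  gripper=[-1, -1, -1],
)

```text
time: 23.75
tool_pos: [0.5379, 0.1691, 0.2661]
ee_rot: [-3.141, 0.0, 1.777]
wrist_force: [-0.7, -0.4, -0.2]
width: 0.0298
finger_force: 30.0
```

>>> play_rows(
  translation=[
    [0, 0, 0.02],
    [0, 0, 0.01],
    [0, 0, 0],
  ],
  twist=[
    [0, 0, 0],
    [0, 0, 0],
    [0, 0, 0],
  ],
  gripper=[-1, -1, -1],
)

```text
time: 24.05
tool_pos: [0.538, 0.1691, 0.2658]
ee_rot: [3.141, 0.0, 1.777]
wrist_force: [-1.4, -0.8, 2.8]
width: 0.0297
finger_force: 30.0
```

Seated at the base. Next I release, rise and check.

>>> play_rows(
  translation=[
    [0, 0, 0],
    [0, 0, 0],
    [0, 0, 0],
    [0, 0, 0],
    [0, 0, 0],
    [0, 0, -0.1],
    [0, 0, -0.3],
    [0, 0, -0.6],
  ],
  twist=[
    [0, 0, 0],
    [0, 0, 0],
    [0, 0, 0],
    [0, 0, 0],
    [0, 0, 0],
    [0, 0, 0],
    [0, 0, 0],
    [0, 0, 0],
  ],
  gripper=[0.4, 0.4, 0.4, 0.4, 0.4, 0.4, 0.4, 0.4],
)

```text
time: 24.85
tool_pos: [0.5374, 0.169, 0.3041]
ee_rot: [-3.137, 0.0, 1.777]
wrist_force: [0.4, 0.2, 0.2]
width: 0.0657
finger_force: 0.0
```

>>> play_rows(
  translation=[
    [0, 0, -0.9],
    [0, 0, -0.9],
    [0, 0, -0.8],
    [-0.8, 0, 0],
    [-0.8, 0, 0],
    [-0.5, 0, 0],
    [0, 0, 0],
    [0, 0, 0],
  ],
  twist=[
    [0, 0, 0],
    [0, 0, 0],
    [0, 0, 0],
    [0, 0, 0],
    [0, 0, 0],
    [0, 0, 0],
    [0, 0, 0],
    [0, 0, 0],
  ],
  gripper=[1, 1, 1, 1, 1, 1, 1, 1],
)

```text
time: 25.65
tool_pos: [0.555, 0.087, 0.4099]
ee_rot: [3.141, -0.0, 1.776]
wrist_force: [-1.1, -0.2, -0.6]
width: 0.094
finger_force: 0.0
```

```bash
python3 - <<'E'
from h import *
incradle(); snap('wrist','w6'); snap('side','s6')
for n in ['packer_thin_centre','packer_middle_centre','packer_thick_centre']:
    for c in ('wrist','side'):
        for d in robot.spot_point(n,c)[:3]:
            p=np.array(d['centre']); print(n,c,round(d['score'],2),p.round(3),(R.from_euler('z',-.206).apply(p-[.543,.1462,0])*1000).round())
a=cv2.imread('pics/w6.png')[20:320,140:440]; b=cv2.resize(cv2.imread('pics/s6.png')[110:330,190:410],(400,400)); cv2.imwrite('pics/c6.png',np.hstack([cv2.resize(a,(400,400)),b]))
E
```

```text
tool in cradle mm [-4.000e-01 -6.050e+01  4.099e+02] yaw err -0.0007 F tool [ 0.  -1.1  0.6] 25.65 0.09399194559555403
packer_thin_centre wrist 0.97 [0.538 0.166 0.059] [-1. 20. 59.]
packer_thin_centre wrist 0.71 [ 0.437 -0.056  0.045] [-145. -177.   45.]
packer_thin_centre wrist 0.65 [ 0.53  -0.072  0.052] [ -57. -211.   52.]
packer_thin_centre side 0.79 [ 0.528 -0.072  0.049] [ -59. -210.   49.]
packer_thin_centre side 0.69 [0.536 0.165 0.058] [-2. 20. 58.]
packer_thin_centre side 0.58 [ 0.436 -0.055  0.05 ] [-146. -175.   50.]
packer_middle_centre wrist 0.73 [ 0.607 -0.191  0.05 ] [  -6. -343.   50.]
packer_middle_centre wrist 0.44 [0.544 0.143 0.   ] [ 1. -3.  0.]
packer_middle_centre side 0.68 [ 0.602 -0.188  0.051] [ -11. -339.   51.]
packer_thick_centre wrist 0.92 [0.546 0.135 0.056] [  0. -12.  56.]
packer_thick_centre side 0.92 [0.544 0.137 0.06 ] [ -1. -10.  60.]
```

View pics/c6.png

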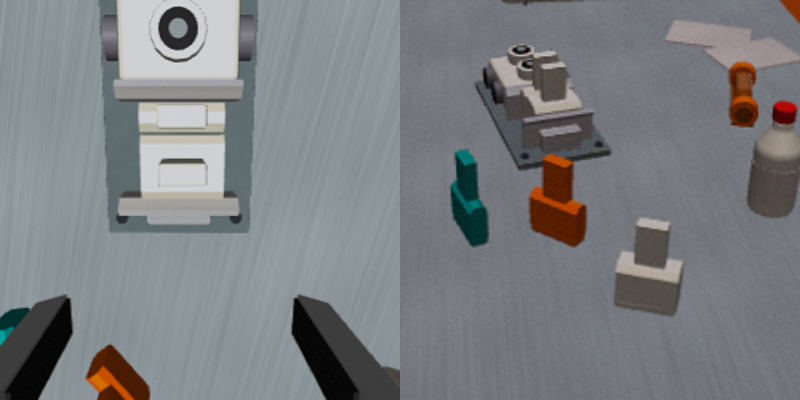

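Both packers stand upright and square in the gap (thin tab at crop (182,117), thick tab at (182,174)). The middle packer and the look-alikes are untouched.

```bash
python3 -c "
from bench import robot
print(robot.close_job())"
```

```text
the job is handed in; nothing more can be done
None
```

The job is handed in at about 26 s: the 20 mm and 46 mm packers stand upright and square in the gap, resting on the base and released, and the 32 mm packer and the look-alikes were not touched; the hand-in returned no verdict.

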